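# Sweep the offcuts into the scrap tray

### The job

Clear the sawing platform: with closed fingers, sweep the three wooden offcuts along the platform and over its open end into the plain, undivided scrap tray that stands against it. Do not pick any offcut up, and leave the three turned knobs standing upright where they are.

Things in the scene. Friction and masses are not known exactly. Their poses are not given: they have to be found in the camera images.
- platform: Low sawing platform fixed to the bench. Its flat grey laminated top is 290 mm along its x by 320 mm along its y and lies 75 mm above the bench. Origin: centre of its underside, on the bench; x points to the far side, where a wooden fence 20 mm thick, standing 30 mm above the top, runs along the whole far edge (platform x from 125 to 145 mm). The two ends, at y = +160 and -160 mm, are open edges with no lip.
- scrap_tray: Scrap tray: plain open plywood tray WITHOUT dividers, empty, fixed to the bench against one of the platform's two open ends (left or right), turned like the platform. 290 mm along x, 150 mm along y, 67 mm tall, so its rim lies 8 mm below the platform's top; walls and floor 6 mm, 3 mm gap to the platform. Origin: centre of its underside, on the bench.
- hardware_tray: Hardware tray: the same outer size and material as the scrap tray, but divided into six compartments with screws and bolts in them; fixed against the other open end of the platform. Origin: centre of its underside. Nothing is to be swept in here.
- batten_center (a point): Offcut of plain batten, a block 56 mm (own x) by 34 mm (own y) by 22 mm high. Bare wood. This point is its centre, half-way up. Lies flat on the platform at the start, loose, 17 to 42 g, at any yaw up to 0.8 rad off the platform's.
- lap_center (a point): Offcut with a half-lap step, 52 mm (own x) by 36 mm (own y), 24 mm high over its -x half (28 mm long) and 12 mm high over the rest. Bare wood. This point is its centre, half-way up. Lies flat on the platform at the start, loose, 17 to 42 g, at any yaw up to 0.8 rad off the platform's.
- ell_center (a point): L-shaped offcut, 48 mm (own x) by 40 mm (own y) overall, 18 mm high, with a 22 by 18 mm notch in its +x +y corner. Bare wood. This point is its centre, half-way up. Lies flat on the platform at the start, loose, 17 to 42 g, at any yaw up to 0.8 rad off the platform's.
- knob0: Turned wooden drawer knob standing on its foot on the platform: foot diameter 26 mm, greatest diameter 28 mm, 41 mm tall, 40 g, loose. Origin at the centre of its foot. To be left alone. The three knobs stand in a row along the platform's y, at platform x between -12 and 0 mm; the offcuts lie in two lanes, at platform x of about -97 to -73 mm and 60 to 80 mm.
- knob1: Turned wooden drawer knob standing on its foot on the platform: foot diameter 26 mm, greatest diameter 28 mm, 41 mm tall, 40 g, loose. Origin at the centre of its foot. To be left alone. The three knobs stand in a row along the platform's y, at platform x between -12 and 0 mm; the offcuts lie in two lanes, at platform x of about -97 to -73 mm and 60 to 80 mm.
- knob2: Turned wooden drawer knob standing on its foot on the platform: foot diameter 26 mm, greatest diameter 28 mm, 41 mm tall, 40 g, loose. Origin at the centre of its foot. To be left alone. The three knobs stand in a row along the platform's y, at platform x between -12 and 0 mm; the offcuts lie in two lanes, at platform x of about -97 to -73 mm and 60 to 80 mm.

How it is judged:
By the outcome, as a careful person would: the job done as asked, in the order asked, and still so for the second after the job is handed in, with the robot touching nothing.
It also fails if it takes over 70 s, if anything falls off the work surface, if the arm or the gripper's body presses on something with over 40 N, if the wrist force passes 120 N, or if a joint passes its speed limit or range.

### The arm

A 6-joint arm with a two-finger parallel gripper is mounted at the origin on the work surface. World frame = base frame: x ahead of the robot, y to its left, z up, the work surface at z = 0. Lengths are in mm, angles in rad, forces in N, time in s.
With the tool pointing down it reaches from about 275 to 750 mm from the base axis. Payload 10.2 kg.
Tool frame: the origin (TCP) lies at the very end of the fingers, on their centre line; the grasp point (between the pads) lies 19 mm behind it; z points along the fingers, y is the line along which they close (so a half turn about z gives the same grasp; the last joint's range is limited). The gripper opens to 85 mm and grips with 20 to 120 N. Pads are 22 mm wide; open, the fingers measure 114 mm over their backs; the gripper's body (76 mm by 85 mm) begins 54 mm behind the grasp point. The pads swing forward as they close: fully open they stand 13 mm farther back than shut.
Start: joints at [-1.548, 0.313, 1.498, -0, 1.331, -0.223], TCP at [127.736, -509.229, 231.294] pointing down, gripper open.
Joint ranges: [-2.94, 2.94], [-0.97, 2.17], [0.19, 2.56], [-1.23, 4.37], [0.02, 3.11], [-2.88, 2.88]. Speed limits (rad/s): [2.39, 2.39, 3.01, 3.14, 3.14, 3.14].

### API

Orientations are given as a unit quaternion [w, x, y, z].
In Python, from rig import ctrl, optics gives the robot as it stands. The module is installed in compiled form; this text tells all that it offers.
- The arm moves only by the shell command python3 -m handwheel 'ROWS' [FORCE]. ROWS is JSON, a list that holds one entry, the list of rows, each a list of 5 numbers: the gripper command: -1 is fully open, 1 is shut, values between are in proportion, then the shift along the world's x, y, z in units of 50 mm (1.0 is 50 mm), then the turn about the world's z in units of 8 degrees (1.0 is 8 degrees). In form: [[[gripper, tx, ty, tz, twist], ...]]. A call has 1 to 10 rows; each row shifts and turns the commanded pose from where the row before left it; what a row does not reach is not made up. A row lasts 1/10 s, in which the tool goes at most 50 mm and 8.59 degrees, less where a joint would pass 70% of its speed; a pose out of reach is approached as far as the arm can. A call is refused whole if a number of a shift passes 1 or a number of a turn 1, either way. A call with a gripper value outside its range is refused whole. The fingers move at their own pace and stop on an object; FORCE is the grip in N (left out, the last holds). Time passes only in rows, so rows that do not move let the fingers close. It gives the time, the measured TCP pose, the force, the opening and the grip force at its end, in the units of the state.
- ctrl.sense(): the state, without advancing time (a new reading comes with each control period).
- optics.capture(name): name is "scene" or "top" or "wrist"; returns a dict with "img" (400x640x3 uint8, blue, green, red), "K" (3x3 intrinsics, pixels), "dist_coeffs" ([k1, k2, p1, p2, k3] as OpenCV has them; the pictures are not rectified), "R" (3x3) and "t" (3): a world point X has camera coordinates R X + t. Camera axes: x right, y down, z forward; pixel columns grow to the right and rows downward; lengths in mm; the calibration is good to about 2 mm. A picture is of the moment at which its call begins. There is no depth.
- ctrl.finish_job(): hands the job in; it is judged then, once.
The state is a dict: "time_s": time; "joints": joint angles; "dq": joint speeds; "tau": joint torques, N m; "eef_pos": TCP position; "ee_rot": TCP orientation; "force": force on the tool from outside, world axes, zero at the start; "wrist_torque": the same for the moment, N m; "grip_width": opening from 0.0 (shut) to 1.0 (fully open); "grip_force": force on a finger pad.
Only numpy, scipy, OpenCV 4.12 (cv2) and the standard library are available. Lean on these libraries where they do the work, as an engineer would, in place of code of your own. Each camera call takes 0.05 s, during which the arm holds its last target. There are 200 camera calls.

## Working session

There is one attempt and no reset: what is moved stays moved. The work goes in short steps, Python scripts to look and compute and a shell command to move; the robot and the scene stay as the last step left them, time stands still between calls to the robot, and variables do not carry over. Pictures are saved under pics/ and viewed, at most 10 in all, crops included, and the job is handed in when it is done.

```bash
mkdir -p pics; python3 - <<'E'
from rig import ctrl, optics
import cv2
for n in("top","scene"):
    c=optics.capture(n);cv2.imwrite(f"pics/{n}0.png",c["img"]);print(n,c["K"],c["dist_coeffs"],c["R"],c["t"])
s=ctrl.sense();print(s["eef_pos"],s["ee_rot"],s["grip_width"])
E
```

```text
top [[517.38547399   0.         316.33854031]
 [  0.         517.38547399 194.95990674]
 [  0.           0.           1.        ]] [-0.07626469  0.          0.          0.          0.        ] [[ 0.01248948 -0.99966279  0.02276675]
 [-0.99098998 -0.01541118 -0.1330464 ]
 [ 0.1333524  -0.02089994 -0.99084829]] [  -2.70742484  561.18499313 1007.35473379]
scene [[466.49359182   0.         317.19285188]
 [  0.         466.49359182 199.57272758]
 [  0.           0.           1.        ]] [0.00916411 0.         0.         0.         0.        ] [[-0.63609756  0.77154728  0.00973049]
 [ 0.41008104  0.34871736 -0.84275129]
 [-0.65361566 -0.53208175 -0.53821518]] [ 342.45123268 -142.17323903 1245.77846749]
[ 127.7353162  -509.00139151  230.8048397 ] [-5.49919631e-04  9.92457783e-01  1.22585651e-01  7.06331130e-05] 0.9998691204300192
```

View pics/top0.png

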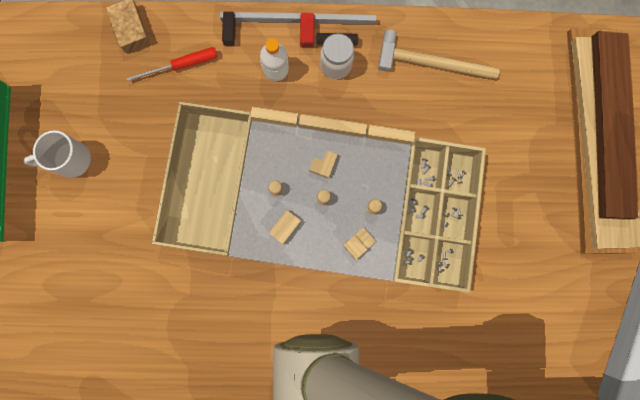

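View pics/scene0.png

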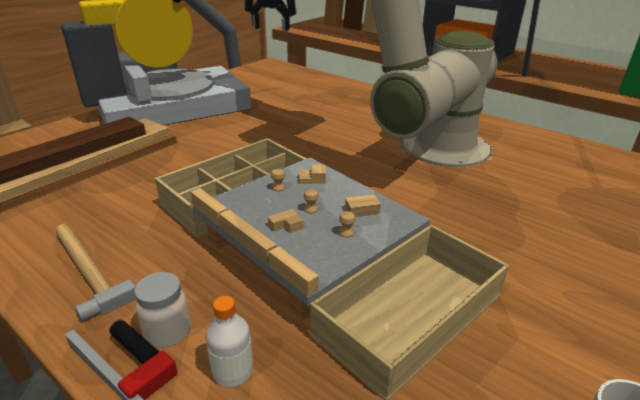

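The top view (up is world +x, left is +y) shows the plain tray at the left (+y) end and the divided tray at the right. The ell is at about (323,164) in the far lane. The batten (285,227) and lap (360,243) are in the near lane. The knobs are at (275,188), (324,197) and (375,206). I'll enlarge a crop to read edges.

```bash
cat > h.py <<'E'
import numpy as np, cv2
from rig import ctrl, optics
def ray(c,px,z):
    u=cv2.undistortPoints(np.array([[px]],float),c["K"],np.array(c["dist_coeffs"]))[0,0]
    R=np.array(c["R"]);C=-R.T@np.array(c["t"]);d=R.T@np.array([u[0],u[1],1]);return C+d*(z-C[2])/d[2]
E
python3 - <<'E'
from h import *
i=cv2.imread("pics/top0.png")[95:295,220:420]
cv2.imwrite("pics/crop0.png",cv2.resize(i,(600,600),interpolation=cv2.INTER_CUBIC))
E
```

```text
(no output)
```

View pics/crop0.png

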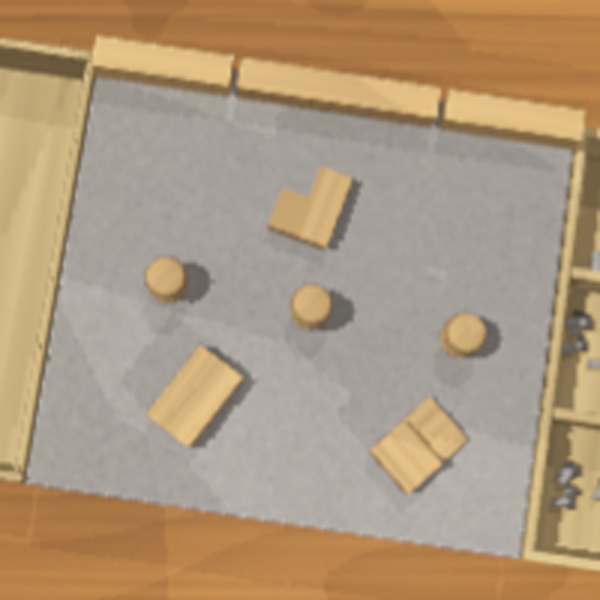

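The enlarged crop (3x, offset 220,95) gives the platform's near corners at (25,483) and (523,556), and the fence foot at (92,78) and (575,150). Knob tops are at (166,278), (312,305) and (466,333). I've also read the offcut corners.

```bash
cat >> h.py <<'E'
def plat(c):
    f=lambda p:np.array([220,95])+(np.array(p)+.5)/3-.5
    A=ray(c,f((25,483)),75);B=ray(c,f((523,556)),75);L=ray(c,f((92,78)),75);Rr=ray(c,f((575,150)),75)
    y=A-B;w=np.linalg.norm(y);y/=w;x=np.array([y[1],-y[0],0])
    if x[0]<0:x=-x
    O=(A+B)/2+x*145
    return f,O,x,y,w,(A,B,L,Rr)
E
python3 - <<'E'
from h import *
np.set_printoptions(precision=1,suppress=True)
c=optics.capture("top");f,O,x,y,w,cs=plat(c)
print("len",w,"O",O,"yaw",np.arctan2(-x[0]*0+x[1],x[0]))
loc=lambda P:np.array([(P-O)@x,(P-O)@y])
for P in cs:print(P,loc(P))
for k in[(166,278),(312,305),(466,333)]:P=ray(c,f(k),112);print("knob",P,loc(P))
for n,ps,z in(("bat",[(203,346),(243,378),(190,446),(148,411)],97),("lap",[(431,397),(468,440),(409,493),(371,451)],97),("ell",[(323,167),(354,180),(327,248),(268,228),(285,189)],93)):
    print(n);[print(ray(c,f(p),z)[:2],loc(ray(c,f(p),z))) for p in ps]
E
```

```text
len 321.5695823965898 O [558.8  -4.8  75. ] yaw -0.1319914039283247
[436.2 173.7  75. ] [-145.   160.8]
[ 393.9 -145.1   75. ] [-145.  -160.8]
[702.8 138.8  75. ] [123.9 161.3]
[ 659.9 -181.6   75. ] [ 123.5 -162. ]
knob [564.4  84.5 112. ] [-6.2 89.2]
knob [548.8  -7.  112. ] [-9.6 -3.6]
knob [ 532.6 -103.6  112. ] [ -13.  -101.4]
bat
[523.6  61. ] [-43.6  60.6]
[503.7  35.4] [-59.9  32.6]
[460.5  67.9] [-107.    59.1]
[482.   94.7] [-89.2  88.5]
lap
[493.3 -83.4] [-54.5 -86.5]
[ 466.5 -106.8] [ -78.  -113.2]
[432.9 -69.6] [-116.2  -80.8]
[458.9 -45.6] [-93.6 -53.6]
ell
[641.2 -13.9] [82.9  1.8]
[633. -34.] [ 77.4 -19.2]
[588.2 -16.9] [30.8 -8.2]
[600.6  21. ] [38.1 31.1]
[626.3  10.5] [64.9 24. ]
```

The platform fit is good: 321.6 mm measured against 320, and the fence line at 123.7 against 125. Knobs and lanes match the text. The platform yaw is -0.132. I'll close the fingers, turn so that the closing line lies along platform x (+68°), and fly to behind the ell.

```bash
python3 -m handwheel '[[[1,0.6,0.6,0,0.85],[1,0.6,0.6,0,0.85],[1,0.6,0.6,0,0.85],[1,0.6,0.6,0,0.85],[1,0.6,0.6,0,0.85],[1,0.6,0.6,0,0.85],[1,0.6,0.6,0,0.85],[1,0.6,0.6,0,0.85],[1,0.6,0.6,0,0.85],[1,0.6,0.6,0,0.85]]]' 30
```

```text
time_s: 1.15
eef_pos: [428.7, -207.7, 231.2]
ee_rot: [-0.0, 0.753, 0.658, -0.0]
force: [-0.1, -0.6, -0.7]
grip_width: -0.006
grip_force: 0.0
```

```bash
python3 -m handwheel '[[[1,0.6,0.5,-0.2,0],[1,0.6,0.5,-0.2,0],[1,0.6,0.5,-0.2,0],[1,0.6,0.5,-0.2,0],[1,0.6,0.5,-0.2,0],[1,0.55,0.52,-0.2,0],[1,0,0,-0.4,0],[1,0,0,-0.4,0],[1,0,0,0,0]]]'; python3 - <<'E'
from h import *
c=optics.capture("top");cv2.imwrite("pics/t1.png",cv2.resize(c["img"][80:300,140:440],(800,587)))
E
```

```text
time_s: 2.05
eef_pos: [603.9, -57.6, 128.4]
ee_rot: [-0.002, 0.754, 0.657, -0.002]
force: [0.1, -0.2, 0.0]
grip_width: 0.001
grip_force: 0.0
```

View pics/t1.png

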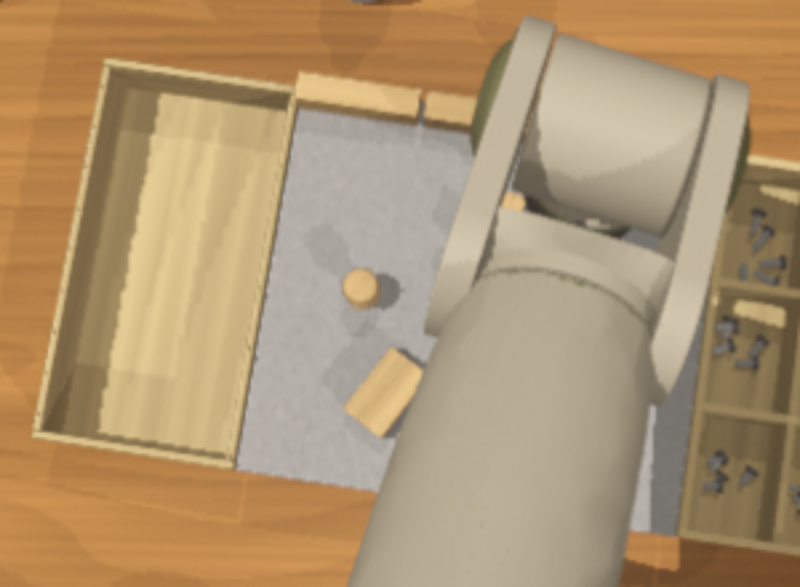

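The arm hides the finger from the top camera, so I'll check with the scene camera. Next I lower to about z = 80 and start the sweep.

```bash
python3 -m handwheel '[[[1,0.02,0,-0.48,0],[1,0.02,0,-0.48,0],[1,0,0,0,0],[1,0.026,0.2,0,0],[1,0.026,0.2,0,0],[1,0.026,0.2,0,0],[1,0.026,0.2,0,0],[1,0.026,0.2,0,0],[1,0.026,0.2,0,0],[1,0,0,0,0]]]'; python3 - <<'E'
from h import *
c=optics.capture("scene");cv2.imwrite("pics/s1.png",cv2.resize(c["img"][120:380,150:510],(800,578)))
E
```

```text
time_s: 3.1
eef_pos: [615.1, 3.3, 83.3]
ee_rot: [-0.0, 0.754, 0.657, 0.0]
force: [0.6, -1.0, 0.1]
grip_width: -0.003
grip_force: 0.0
```

View pics/s1.png

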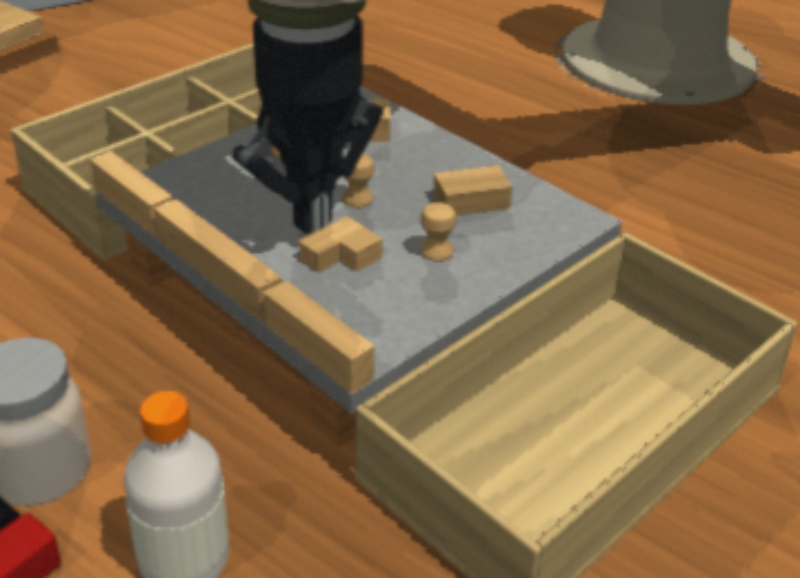

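The ell lies flat against the finger face and is still clear of the knob at (440,230). I'll keep sweeping.

```bash
python3 -m handwheel '[[[1,0.026,0.2,-0.03,0],[1,0.026,0.2,-0.03,0],[1,0.026,0.2,0,0],[1,0.026,0.2,0,0],[1,0.026,0.2,0,0],[1,0.026,0.2,0,0],[1,0.026,0.2,0,0],[1,0.026,0.2,0,0],[1,0.026,0.2,0,0],[1,0.026,0.2,0,0]]]'; python3 - <<'E'
from h import *
c=optics.capture("scene");cv2.imwrite("pics/s2.png",cv2.resize(c["img"][120:380,150:510],(800,578)))
E
```

```text
time_s: 4.15
eef_pos: [628.1, 102.6, 80.3]
ee_rot: [0.0, 0.754, 0.657, 0.0]
force: [0.0, -0.8, 0.5]
grip_width: -0.003
grip_force: 0.1
```

View pics/s2.png

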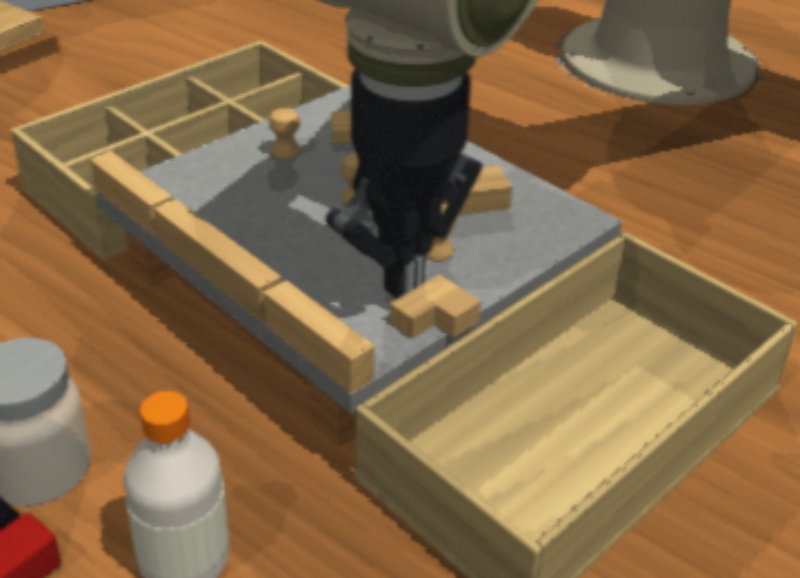

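The ell is right at the open edge. I'll push it over, then lift.

```bash
python3 -m handwheel '[[[1,0.026,0.2,0,0],[1,0.026,0.2,0,0],[1,0.026,0.2,0,0],[1,0.026,0.2,0,0],[1,0.026,0.2,0,0],[1,0.026,0.2,0,0],[1,0.01,0.1,0,0],[1,0,0,0.5,0],[1,0,0,0.6,0],[1,0,0,0.6,0]]]'; python3 -m handwheel '[[[1,-0.5,-0.5,0,0],[1,-0.5,-0.5,0,0],[1,-0.5,-0.5,0,0],[1,-0.5,-0.5,0,0],[1,-0.5,-0.5,0,0],[1,-0.5,-0.52,0,0],[1,0,0,0,0]]]'
```

```text
time_s: 5.2
eef_pos: [636.2, 166.9, 166.2]
ee_rot: [-0.0, 0.754, 0.657, -0.0]
force: [0.2, 0.6, -0.2]
grip_width: 0.001
grip_force: 0.0
time_s: 5.9
eef_pos: [484.5, 13.9, 165.5]
ee_rot: [-0.0, 0.755, 0.656, -0.0]
force: [1.2, -0.5, -0.2]
grip_width: -0.0
grip_force: 0.0
```

```bash
python3 -m handwheel '[[[1,0,0,-0.6,0],[1,0,0,-0.6,0],[1,0,0,-0.5,0],[1,0,0,0,0],[1,0.026,0.2,0,0],[1,0.026,0.2,0,0],[1,0.026,0.2,0,0],[1,0.026,0.2,0,0],[1,0.026,0.2,0,0],[1,0,0,0,0]]]'; python3 - <<'E'
from h import *
c=optics.capture("scene");cv2.imwrite("pics/s3.png",cv2.resize(c["img"][120:380,150:510],(800,578)))
E
```

```text
time_s: 6.9
eef_pos: [492.9, 67.1, 80.5]
ee_rot: [0.0, 0.754, 0.657, 0.0]
force: [-0.4, 0.1, 0.5]
grip_width: -0.003
grip_force: 0.0
```

View pics/s3.png

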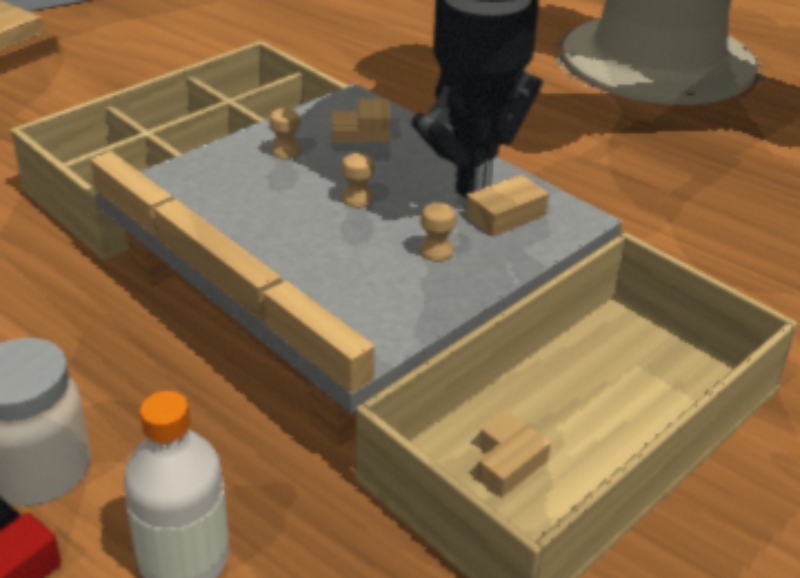

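The ell is in the scrap tray at (515,455). The batten has turned flat against the fingers and is well clear of the knob. I'll push it the rest of the way, then lift.

```bash
python3 -m handwheel '[[[1,0.026,0.2,0,0],[1,0.026,0.2,0,0],[1,0.026,0.2,0,0],[1,0.026,0.2,0,0],[1,0.026,0.2,0,0],[1,0.026,0.2,0,0],[1,0.026,0.2,0,0],[1,0.026,0.2,0,0],[1,0.026,0.2,0,0],[1,0.026,0.2,0,0]]]';python3 -m handwheel '[[[1,0.026,0.2,0,0],[1,0.026,0.2,0,0],[1,0,0,0.6,0],[1,0,0,0.6,0],[1,0,0,0.5,0],[1,0,0,0,0]]]'
```

```text
time_s: 7.95
eef_pos: [505.9, 166.6, 80.3]
ee_rot: [-0.0, 0.754, 0.657, -0.0]
force: [-1.0, -0.4, -0.6]
grip_width: -0.0
grip_force: 0.0
time_s: 8.55
eef_pos: [509.9, 186.5, 168.6]
ee_rot: [0.002, 0.754, 0.657, 0.003]
force: [-0.3, -0.0, 0.1]
grip_width: -0.002
grip_force: 0.0
```

```bash
python3 -m handwheel '[[[1,-0.127,-0.7,0,0],[1,-0.127,-0.7,0,0],[1,-0.127,-0.7,0,0],[1,-0.127,-0.7,0,0],[1,-0.127,-0.7,0,0],[1,-0.127,-0.7,0,0],[1,-0.127,-0.7,0,0],[1,-0.127,-0.7,0,0],[1,-0.127,-0.7,0,0],[1,0,0,0,0]]]';python3 - <<'E'
from h import *
print(ctrl.sense()["eef_pos"])
E
```

```text
time_s: 9.55
eef_pos: [450.7, -132.1, 164.6]
ee_rot: [-0.0, 0.756, 0.655, -0.0]
force: [-0.0, -0.5, -0.2]
grip_width: -0.001
grip_force: 0.0
[ 450.71816624 -132.08292082  164.59195947]
```

```bash
python3 -m handwheel '[[[1,0,0.02,-0.6,0],[1,0,0,-0.6,0],[1,0,0,-0.48,0],[1,0,0,0,0],[1,0.026,0.2,0,0],[1,0.026,0.2,0,0],[1,0.026,0.2,0,0],[1,0.026,0.2,0,0],[1,0.026,0.2,0,0],[1,0.026,0.2,0,0]]]'; python3 - <<'E'
from h import *
c=optics.capture("scene");cv2.imwrite("pics/s4.png",cv2.resize(c["img"][120:380,150:510],(800,578)))
E
```

```text
time_s: 10.55
eef_pos: [459.3, -67.3, 81.5]
ee_rot: [0.0, 0.754, 0.657, 0.0]
force: [0.2, 0.6, 0.1]
grip_width: 0.001
grip_force: 0.1
```

View pics/s4.png

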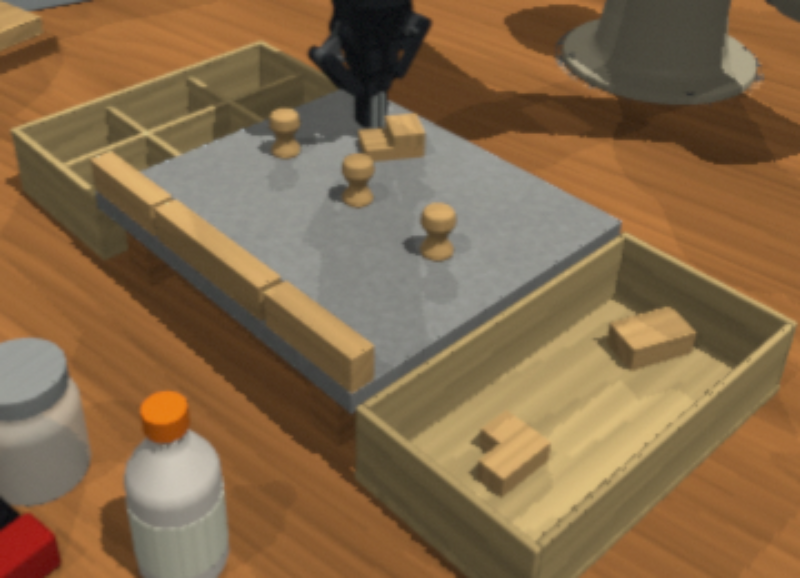

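The batten is in the tray at (650,335). The lap at (392,140) is turning against the finger. I'll check its offset from the finger.

```bash
python3 - <<'E'
from h import *
np.set_printoptions(precision=1,suppress=True)
c=optics.capture("scene");O=np.array([558.8,-4.8,75]);x=np.array([.9913,-.1316,0]);y=np.array([.1316,.9913,0])
for n,p,z in(("thin far low",(366,158),75),("thick near low",(424,153),75),("step top",(394,134),99),("thick top back",(388,119),99),("top near-back",(420,115),99),("top near front",(425,130),99),("thin far top-left",(358,144),87)):
    P=ray(c,(150+p[0]/2.2222,120+p[1]/2.2222),z);print(n,(P-O)@x,(P-O)@y)
P=np.array(ctrl.sense()["eef_pos"]);print((P-O)@x,(P-O)@y)
E
```

```text
thin far low -57.00633634001035 -44.902283181623375
thick near low -100.57777487282985 -16.946938359770787
step top -74.9795152886974 -29.134994613540066
thick top back -89.27958486437115 -51.56326518172928
top near-back -115.39621683979594 -37.801566332263235
top near front -99.71620313159612 -16.12801045168471
thin far top-left -54.27612289209138 -52.30551610757493
-90.58283667816903 -74.78512453285416
```

The lap's centre of mass (x about -89) is in line with the finger (-90.6), and it is turning towards flat contact. I'll continue and look again.

```bash
python3 -m handwheel '[[[1,0.026,0.2,0,0],[1,0.026,0.2,0,0],[1,0.026,0.2,0,0],[1,0.026,0.2,0,0],[1,0.026,0.2,0,0],[1,0.026,0.2,0,0],[1,0.026,0.2,0,0],[1,0.026,0.2,0,0],[1,0.026,0.2,0,0],[1,0.026,0.2,0,0]]]'; python3 - <<'E'
from h import *
c=optics.capture("scene");cv2.imwrite("pics/s5.png",cv2.resize(c["img"][120:380,150:510],(800,578)))
E
```

```text
time_s: 11.65
eef_pos: [472.2, 32.6, 81.3]
ee_rot: [-0.0, 0.754, 0.657, 0.0]
force: [0.2, -0.6, -0.9]
grip_width: -0.001
grip_force: 0.1
```

View pics/s5.png

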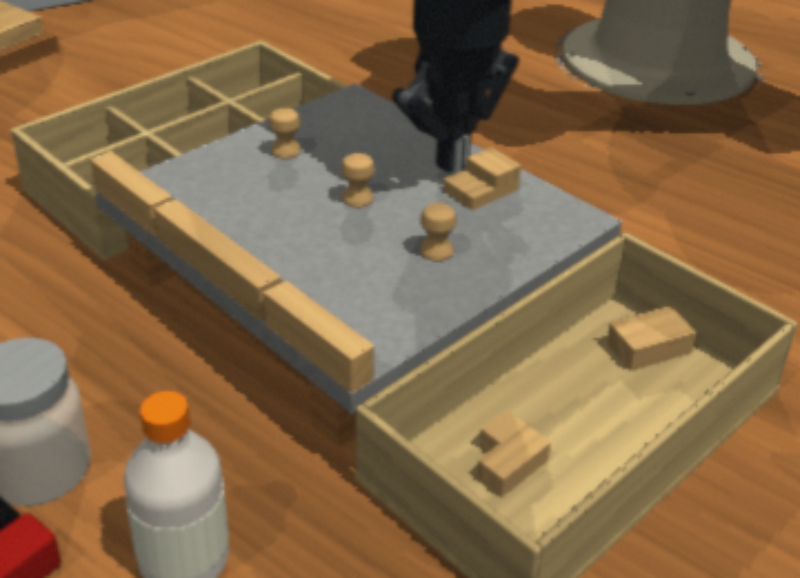

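The lap is now flat against the fingers, centred and clear of the knobs. I'll push it over the edge.

```bash
python3 -m handwheel '[[[1,0.026,0.2,0,0],[1,0.026,0.2,0,0],[1,0.026,0.2,0,0],[1,0.026,0.2,0,0],[1,0.026,0.2,0,0],[1,0.026,0.2,0,0],[1,0.026,0.2,0,0],[1,0.026,0.2,0,0],[1,0.026,0.2,0,0],[1,0.026,0.2,0,0]]]';python3 -m handwheel '[[[1,0.026,0.2,0,0],[1,0.026,0.2,0,0],[1,0.026,0.2,0,0],[1,0.026,0.2,0,0],[1,0.026,0.2,0,0],[1,0.026,0.2,0,0],[1,0,0,0.6,0],[1,0,0,0.6,0],[1,0,0,0.6,0],[1,0,0,0.6,0]]]'; python3 -m handwheel '[[[1,0,0,0.6,0],[1,0,0,0,0],[1,0,0,0,0],[1,0,0,0,0]]]';python3 - <<'E'
from h import *
c=optics.capture("scene");cv2.imwrite("pics/s6.png",cv2.resize(c["img"][120:380,150:510],(800,578)))
E
```

```text
time_s: 12.7
eef_pos: [485.2, 132.6, 81.3]
ee_rot: [-0.0, 0.754, 0.657, -0.0]
force: [0.1, -0.2, 0.2]
grip_width: 0.004
grip_force: 0.1
time_s: 13.7
eef_pos: [492.8, 192.2, 202.6]
ee_rot: [-0.0, 0.754, 0.657, -0.0]
force: [0.4, -0.9, 0.3]
grip_width: -0.001
grip_force: 0.0
time_s: 14.1
eef_pos: [492.4, 191.9, 230.1]
ee_rot: [-0.001, 0.754, 0.657, -0.001]
force: [-0.3, -0.4, 0.9]
grip_width: 0.001
grip_force: 0.0
```

View pics/s6.png

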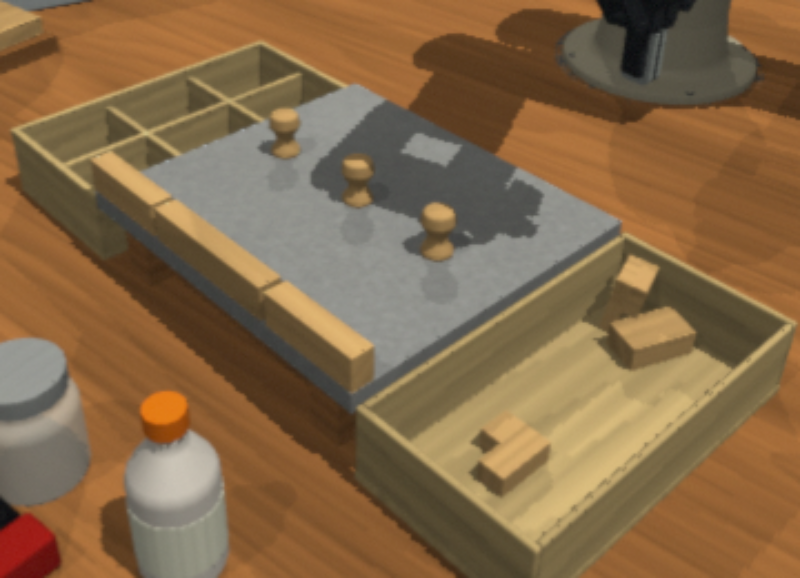

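All three offcuts are in the scrap tray at (515,455), (650,335) and (635,285). The knobs stand upright at their original places, and the arm is clear of everything.

```bash
python3 -c "
from rig import ctrl
print(ctrl.finish_job())"
```

```text
the job is handed in; nothing more can be done
None
```

I swept all three offcuts over the platform's open end into the scrap tray with closed fingers. The last picture shows the three knobs still upright in place, and I handed the job in at about 14 s on the robot's clock.

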